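Snap the cap onto the open paint dauber and keep it pressed

TASK

One of the three paint daubers, the blue one, stands open: pick up its loose blue cap, set it on the bottle's neck and press straight down until it clicks and sits fully home on the shoulder. Keep pressing after the click with a push of about 10 newtons, pushing the bottle part of the way down into its sprung stand but not to the bottom, and finish like that, with the fingers still on the cap and pressing. Leave the other daubers and everything else on the table where they stand.

Things in the scene. Friction and masses are not known exactly. Their poses are not given: they have to be found in the camera images.
- cap_mid (a point): Centre (half-way up) of the loose blue cap: ribbed plastic, 37 mm in diameter over the ribs, 48 mm tall, about 25 g. It starts standing on the table, open mouth down, closed crown up. z points from mouth to crown; the mouth is 24 mm below this point. Inside it is 31 mm wide, 25 mm at the 3 mm high lip of the mouth. It fits in any turn about its axis.
- blue_seat (a point): Centre of the flat shoulder of the open blue dauber (white bottle 38 mm in diameter, blue band), on which the cap's mouth sits when home; about 85 mm above the table; z up; sinks with the bottle. Four sprung bumps round the neck make a diameter of 28 mm 5 mm above the shoulder: the lip first rests on them, mouth 6 to 8 mm above the shoulder, and snaps over them at about 10 N (7 to 14 N).
- blue_tip (a point): Top of the open blue dauber's sponge tip, 30 mm above the shoulder on the bottle's axis. The tip is blue, rounded, 16 mm in diameter and 12 mm high; below it the white neck, 19 mm in diameter and 18 mm high.
- stand_blue: Grey round stand that holds the blue dauber upright: 70 mm in diameter at the foot, 34 mm high, fixed to the table; origin at the centre of its underside.
- dauber_blue (a joint): How far (m) the blue bottle is pushed down into its sprung stand: 0 = up (unloaded), 0.014 = bottomed. The spring yields about 1 mm for every 2 N of downward push, so a push of 10 N reads about 0.005; it springs back when the push ends.
- dauber_orange: Orange paint dauber, already capped, in its own loose stand: 70 mm in diameter at the foot, 133 mm tall, cap 36 mm in diameter; origin at the centre of its underside. Bystander.
- dauber_green: The same in green, already capped; origin at the centre of its underside. Bystander.
- rubber_stamp: wooden hand stamp standing on the table, 30x46x64 mm; origin at the centre of its underside. Bystander.
- wood_toy: flat beech toy animal standing on its feet, 18x68x76 mm; origin at the centre of its underside. Bystander.
- tape_kraft: roll of brown paper tape lying flat, 68x73x24 mm; origin at the centre of its underside. Bystander.
- ink_bottle: small square blue ink bottle with black lid, 46x46x57 mm; origin at the centre of its underside. Bystander.
Not all that is in view belongs to the job. There is more than one size of the part that bears cap_mid; the job needs the largest.

How it is judged:
On the way, in this order (a step that is already met when the one before it is completed fails the run):
1. the blue cap is lifted clear of the table (height (world z) of cap_mid above 0.06 m), for 0.1 s.
2. the cap has snapped fully home on the blue dauber (z of cap_mid in the frame of blue_seat between 0.021 and 0.0265 m and horizontal distance between cap_mid and blue_seat below 0.004 m and angle between the z axis of cap_mid and the z axis of blue_seat, either way round below 0.12 rad), for 0.2 s.
At the end, for the whole second after the job is handed in: The cap is snapped home on the blue dauber (mouth within 2.5 mm of the shoulder, within 4 mm of its axis, within 0.12 rad of straight), the fingers touch it and keep it pressed down so that the bottle stays sunk 2.5 to 11.5 mm (a push of roughly 6 to 24 N) into its sprung stand, at rest (all of step 2 and value of joint dauber_blue between 0.0025 and 0.0115 m and contact force between the fingers and cap_blue above 1 N and linear speed of cap_blue below 0.02 m/s); the arm keeps its last pose, push and grip.
It fails at once if another dauber is knocked over or shifted by more than 20 mm (distance of any of dauber_orange, dauber_green from where it was at the start of the episode above 0.02 m or angle between any of dauber_orange, dauber_green's own z axis and vertical above 0.4 rad).
It fails at once if the stamp, toy, tape roll or ink bottle is knocked over or shifted by more than 20 mm (distance of any of rubber_stamp, wood_toy, tape_kraft, ink_bottle from where it was at the start of the episode above 0.02 m or angle between any of rubber_stamp, wood_toy, tape_kraft, ink_bottle's own z axis and vertical above 0.4 rad).
It also fails if it takes over 38 s, if anything falls off the work surface, if the arm or the gripper's body presses on something with over 40 N, if the wrist force passes 120 N, or if a joint passes its speed limit or range.

ROBOT

A 6-joint arm with a two-finger parallel gripper is mounted at the origin on a cart in front of the work surface, level with it; the furniture and walls round the work are solid. World frame = base frame: x ahead of the robot, y to its left, z up, the work surface at z = 0. Lengths are in m, angles in rad, forces in N, time in s.
With the tool pointing down it reaches from about 0.35 to 0.975 m from the base axis. Payload 4.9 kg.
Tool frame: the origin (TCP) lies on the mounting face of the last link; the fingertips stand 173 mm ahead of it and the grasp point (between the pads) lies 155 mm ahead of it; z points along the fingers, y is the line along which they close (so a half turn about z gives the same grasp; the last joint's range is limited). The gripper opens to 85 mm and grips with 20 to 120 N. Pads are 22 mm wide; open, the fingers measure 114 mm over their backs; the gripper's body (76 mm by 85 mm) begins 54 mm behind the grasp point. The pads swing forward as they close: fully open they stand 13 mm farther back than shut.
Start: joints at [1.065, 0.053, 1.613, -0, 1.476, -0.119], TCP at [0.236, 0.579, 0.405] pointing down, gripper open.
Joint ranges: [-3.01, 3.01], [-1.01, 2.22], [0.06, 2.58], [-1.02, 4.17], [0.09, 2.62], [-3.14, 3.14]. Speed limits (rad/s): [2.57, 2.57, 3.14, 3.14, 3.14, 3.14].

INTERFACE

Orientations are given as a rotation vector (axis times angle).
In Python, from station import monitor, eyes, finish_job gives the robot as it stands. The module is installed in compiled form; this text tells all that it offers.
- The arm moves only by the tool step_arm, never from a script. Its argument "commands" is a list of rows, each a list of 3 entries, a list of its own where there are three numbers: the opening in per cent of the stroke, from 0 (shut) to 100 (fully open), then the shift along the tool's x, y, z in mm, then the turn about the tool's z in degrees. In form: [[hand, [x, y, z], yaw], ...]. A call has 1 to 12 rows; each row is the pose to reach, as a shift and turn from the pose commanded when the call began, along the tool's axes at that moment; what a row does not reach only later rows make up. A row lasts 1/8 s, in which the tool goes at most 62.5 mm and 10.7 degrees, less where a joint would pass 70% of its speed; a pose out of reach is approached as far as the arm can. A call with a gripper value outside its range is refused whole. The fingers move at their own pace and stop on an object; "squeeze" is the grip in N (left out, the last holds). Time passes only in rows, so rows that repeat a pose let the fingers close. It gives the time, the measured TCP pose, the force, the opening and the grip force at its end, in the units of the state.
- monitor.get_obs(): the state, without advancing time (a new reading comes with each control period).
- eyes.get_image(name): name is "scene" or "top"; returns the picture (400x640x3 uint8, red, green, blue); there is no depth.
- eyes.camera_info(name): a dict with "camera_matrix" (3x3 intrinsics, pixels), "extrinsics" (4x4, takes a point from camera to world coordinates). Camera axes: x right, y down, z forward; pixel columns grow to the right and rows downward; lengths in m; the calibration is good to about 2 mm. A picture is of the moment at which its call begins. camera_info takes no time and is no camera call.
- finish_job(): hands the job in; it is judged then, once.
The state is a dict: "t": time; "q": joint angles; "dq": joint speeds; "effort": joint torques, N m; "tool_pos": TCP position; "tool_rot": TCP orientation; "contact_force": force on the tool from outside, world axes, zero at the start; "wrist_torque": the same for the moment, N m; "opening": finger opening in m; "grip_force": force on a finger pad.
Only numpy, scipy, OpenCV 4.12 (cv2) and the standard library are available. Lean on these libraries where they do the work, as an engineer would, in place of code of your own. Each camera call takes 0.05 s, during which the arm holds its last target. There are 200 camera calls.

## Working session

There is one attempt and no reset: what is moved stays moved. The work goes in short steps, Python scripts to look and compute and a tool call to move; the robot and the scene stay as the last step left them, time stands still between calls to the robot, and variables do not carry over. Pictures are saved under pics/ and viewed, at most 10 in all, crops included, and the job is handed in when it is done.

Besides the shell and the picture viewer there is one more tool, called as name(argument=value, ...) on one line, values as JSON. step_arm: Moves the arm, as the interface text tells. Its arguments: {"type":"object","properties":{"commands":{"type":"array"},"squeeze":{"type":"number"}},"required":["commands"]}

```bash
mkdir -p pics
python3 - <<'E'
from station import monitor, eyes
import cv2
for n in("scene","top"):
    cv2.imwrite(f"pics/{n}0.png",eyes.get_image(n)[:,:,::-1]); i=eyes.camera_info(n); print(i["camera_matrix"],i["extrinsics"])
print(monitor.get_obs())
E
```

```text
[[365.11490398   0.         316.27455843]
 [  0.         365.11490398 201.1876492 ]
 [  0.           0.           1.        ]] [[ 0.52267439 -0.35282394  0.77609712 -0.10092686]
 [-0.85251453 -0.21041433  0.47848174 -0.43661181]
 [-0.00551786 -0.91172423 -0.41076572  0.4842834 ]
 [ 0.          0.          0.          1.        ]]
[[451.69831403   0.         324.21607078]
 [  0.         451.69831403 206.97730607]
 [  0.           0.           1.        ]] [[ 0.00360987 -0.99696705  0.07774101  0.50308851]
 [-0.99994031 -0.00279706  0.01056168 -0.00446696]
 [-0.0103122  -0.0777745  -0.99691764  1.28981238]
 [ 0.          0.          0.          1.        ]]
{'t': 0.1, 'q': array([ 1.06501984e+00,  5.33232350e-02,  1.61415150e+00, -2.01181531e-05,
        1.47596962e+00, -1.18964256e-01]), 'dq': array([ 0.00122022, -0.00056587, -0.00507504, -0.00153344, -0.00148987,
        0.00186712]), 'effort': array([-1.73879348e-04, -3.94906855e+01, -3.71361673e+01, -8.92361231e-05,
        3.90304936e-03, -6.75008081e-06]), 'tool_pos': array([0.23564033, 0.57862393, 0.40356866]), 'tool_rot': array([-6.03713402e-01, -3.08247812e+00,  2.77706418e-03]), 'contact_force': array([-0.38987496, -0.34883007,  0.45685735]), 'wrist_torque': array([-0.03065175,  0.00960948, -0.0757101 ]), 'grip_force': 0.0, 'opening': 0.08532872930085013}
```

View pics/scene0.png

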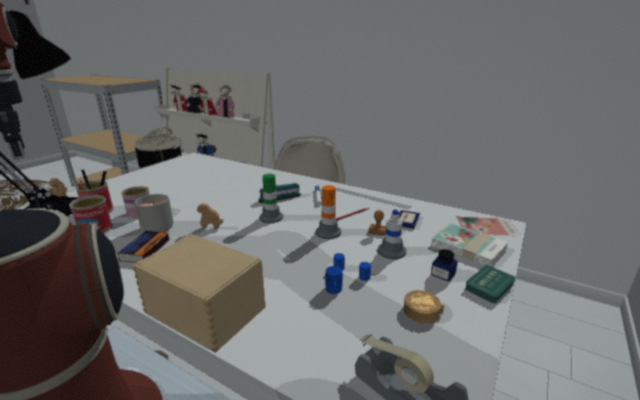

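View pics/top0.png

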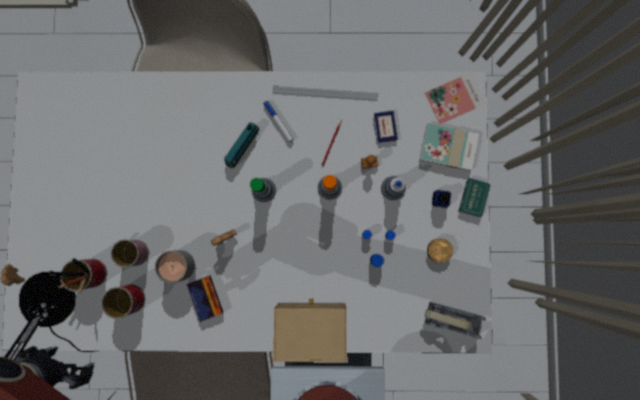

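Three blue caps: top px (367,234), (390,235), (377,260), which are scene px (339,261), (365,270), (334,280). The one at top (377,260) looks largest in both views, so I'll confirm it in one enlarged crop.

Run:
```python
import cv2,numpy as np
a=cv2.imread("pics/top0.png")[170:275,350:415]; b=cv2.imread("pics/scene0.png")[195:300,315:425]
f=lambda x,s:cv2.resize(x,None,fx=s,fy=s,interpolation=cv2.INTER_CUBIC)
cv2.imwrite("pics/c1.png",np.hstack([f(a,4.5)[:472],f(b,4.5)[:472]]))
```

```text
(no output)
```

View pics/c1.png

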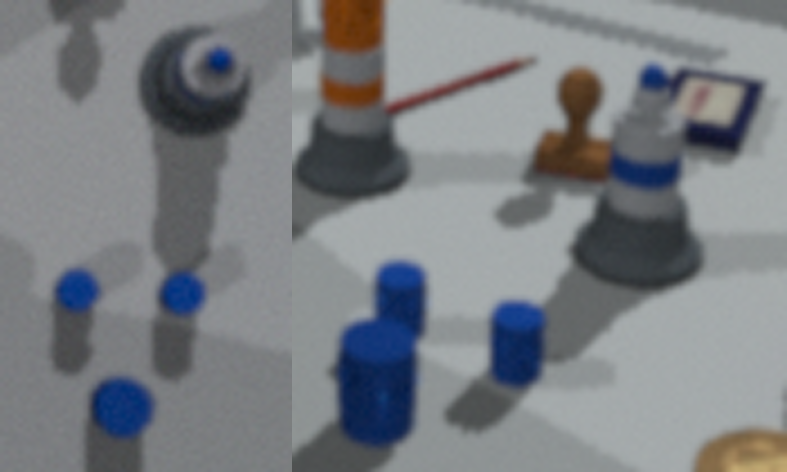

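```bash
cat > h.py <<'E'
import numpy as np
from station import eyes
def ray(n,u,v):
    i=eyes.camera_info(n);E=i["extrinsics"]
    return E[:3,3],E[:3,:3]@np.linalg.solve(i["camera_matrix"],[u,v,1])
def hit(n,u,v,z):
    o,d=ray(n,u,v);return (o+d*(z-o[2])/d[2]).round(4)
def tri(p,q):
    A=[];b=[]
    for n,(u,v) in (("top",p),("scene",q)):
        o,d=ray(n,u,v);d/=np.linalg.norm(d);P=np.eye(3)-np.outer(d,d);A.append(P);b.append(P@o)
    return np.linalg.lstsq(np.vstack(A),np.hstack(b),rcond=None)[0].round(4)
E
python3 - <<'E'
import cv2,numpy as np
from h import *
from scipy.spatial.transform import Rotation as R
im=cv2.imread("pics/top0.png").astype(int)
def cen(u,v,r):
    s=im[v-r:v+r+1,u-r:u+r+1]; w=np.clip(s[:,:,0]-s[:,:,2]-60,0,60).astype(float)
    y,x=np.mgrid[v-r:v+r+1,u-r:u+r+1]; return (w*x).sum()/w.sum(),(w*y).sum()/w.sum(),w.sum()/60
c=cen(377,260,10);t=cen(398,183,4)
print(c,hit("top",*c[:2],.048),tri(c[:2],(333.8,270.5)))
print(t,hit("top",*t[:2],.111),tri(t[:2],(395.6,211.9)))
print(hit("scene",333.8,270.5,.048),hit("scene",395.6,211.9,.109))
print(R.from_rotvec([-6.03713402e-01, -3.08247812e+00,  2.77706418e-03]).as_matrix().round(3))
E
```

```text
(np.float64(376.7472702456779), np.float64(260.0752957233849), np.float64(73.26666666666667)) [ 0.455  -0.1352  0.048 ] [ 0.4547 -0.1358  0.0423]
(np.float64(398.38213399503724), np.float64(182.66253101736973), np.float64(6.716666666666667)) [ 0.6596 -0.1864  0.111 ] [ 0.6606 -0.1877  0.1042]
[ 0.4475 -0.1396  0.048 ] [ 0.6512 -0.191   0.109 ]
[[-0.926  0.377 -0.001]
 [ 0.377  0.926 -0.002]
 [ 0.    -0.002 -1.   ]]
```

The largest cap is confirmed at top px (376.7,260.1): its diameter is about 13 px, against 9–10 px for the other two. The open blue dauber's tip is at top px (398.4,182.7). I'll move above the cap.

step_arm(commands=[[75,[-52,-47,3],-3],[75,[-104,-94,6],-6],[75,[-157,-141,10],-9],[75,[-209,-188,13],-12],[75,[-261,-235,17],-15],[75,[-313,-282,20],-18],[75,[-340,-331,40],-20],[75,[-367,-380,55],-22],[75,[-393,-430,70],-22],[75,[-420,-479,80],-22],[75,[-446,-528,90],-22],[75,[-472,-578,100],-22]], squeeze=60)

```text
t: 1.6
tool_pos: [0.453, -0.1219, 0.3068]
tool_rot: [0.005, 3.141, 0.0]
contact_force: [2.0, 1.1, 0.4]
opening: 0.0639
grip_force: 0.0
```

step_arm(commands=[[75,[0,0,0],0],[75,[0,0,0],0],[75,[0,0,0],0],[75,[0,0,0],0]])

```text
t: 2.1
tool_pos: [0.4535, -0.1187, 0.3076]
tool_rot: [0.001, 3.141, -0.0]
contact_force: [0.0, 0.6, -0.2]
opening: 0.0641
grip_force: 0.0
```

step_arm(commands=[[75,[-1,-8,10],0],[75,[-1.5,-16.5,20],0],[75,[-1.5,-16.5,45],0],[75,[-1.5,-16.5,70],0],[75,[-1.5,-16.5,90],0],[75,[-1.5,-16.5,110],0],[75,[-1.5,-16.5,120],0],[75,[-1.5,-16.5,126],0],[75,[-1.5,-16.5,126],0],[75,[-1.5,-16.5,126],0]])

```text
t: 3.35
tool_pos: [0.4553, -0.1366, 0.1821]
tool_rot: [0.004, 3.14, -0.001]
contact_force: [0.2, -0.0, -0.5]
opening: 0.0645
grip_force: 0.0
```

Run:
```python
import cv2,numpy as np
from station import eyes
f=lambda x,s:cv2.resize(x,None,fx=s,fy=s,interpolation=cv2.INTER_CUBIC)
b=eyes.get_image("scene")[200:310,280:400,::-1]
cv2.imwrite("pics/c2.png",f(b,5))
```

```text
(no output)
```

View pics/c2.png

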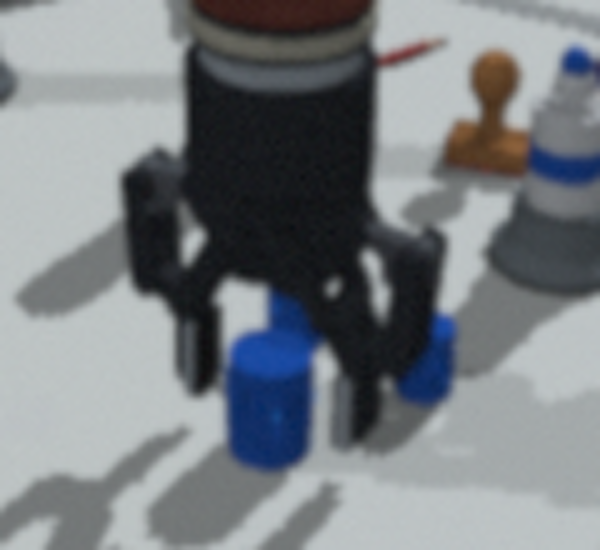

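The crop shows the fingers straddling the big cap (crown at about (268,350) in the crop), with the cap between the pads and the small caps clear. I'll grip and lift.

step_arm(commands=[[30,[0,0,0],0],[20,[0,0,0],0],[20,[0,0,0],0],[20,[0,0,0],0],[20,[0,0,0],0],[20,[0,0,0],0]], squeeze=70)

```text
t: 4.15
tool_pos: [0.4553, -0.1366, 0.1821]
tool_rot: [0.004, 3.14, -0.001]
contact_force: [-0.1, 0.9, 5.7]
opening: 0.0341
grip_force: 69.7
```

step_arm(commands=[[20,[0,0,-10],0],[20,[0,0,-30],0],[20,[0,0,-60],0],[20,[0,0,-90],0],[20,[0,0,-120],0],[20,[0,0,-140],0],[20,[0,0,-150],0],[20,[0,0,-150],0]])

```text
t: 5.15
tool_pos: [0.4549, -0.1364, 0.3316]
tool_rot: [0.004, 3.141, -0.0]
contact_force: [0.0, 0.6, 0.0]
opening: 0.0341
grip_force: 69.5
```

step_arm(commands=[[20,[-30,-7,0],0],[20,[-70,-17,0],0],[20,[-110,-27,0],0],[20,[-150,-37,0],0],[20,[-185,-46,0],0],[20,[-200,-49,0],0],[20,[-205,-50,0],0],[20,[-205,-50,0],0],[20,[-205,-50,0],0],[20,[-205,-50,0],0]])

```text
t: 6.4
tool_pos: [0.6593, -0.1869, 0.3315]
tool_rot: [-0.005, -3.142, -0.0]
contact_force: [1.0, 0.1, -0.4]
opening: 0.0343
grip_force: 69.6
```

Run:
```python
import cv2,numpy as np
from station import eyes
f=lambda x,s:cv2.resize(x,None,fx=s,fy=s,interpolation=cv2.INTER_CUBIC)
a=eyes.get_image("top")[:,:,::-1];b=eyes.get_image("scene")[:,:,::-1]
cv2.imwrite("pics/top1.png",a);cv2.imwrite("pics/scene1.png",b)
cv2.imwrite("pics/c3.png",np.hstack([f(a[140:230,350:430],4.5),f(b[170:260,360:440],4.5)]))
```

```text
(no output)
```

View pics/c3.png

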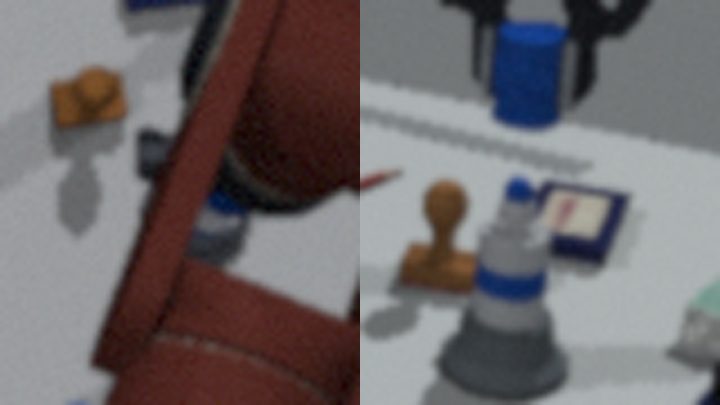

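Run:
```python
import cv2,numpy as np
from h import *
i=eyes.camera_info("scene");E=np.linalg.inv(i["extrinsics"]);K=i["camera_matrix"]
def proj(P):
    p=(E[:3,:3]@P.T+E[:3,3:]);p=K@p;return (p[:2]/p[2]).T
th=np.linspace(0,6.283,200)
def cyl(x,y,z0,z1,r):
    p=np.vstack([proj(np.c_[x+r*np.cos(th),y+r*np.sin(th),0*th+z]) for z in (z0,z1)])
    h=cv2.convexHull(p.astype(np.float32)); m=cv2.moments(h)
    return np.array([m["m10"]/m["m00"],m["m01"]/m["m00"],m["m00"]]).round(2)
im=cv2.imread("pics/scene1.png").astype(int)
def cen(u0,u1,v0,v1):
    s=im[v0:v1,u0:u1]; w=np.clip((s[:,:,0]-s[:,:,2]-15)/45,0,1.)
    y,x=np.mgrid[v0:v1,u0:u1]; return np.array([(w*x).sum(),(w*y).sum(),w.sum()**2])/w.sum()
print("cap meas",cen(385,411,172,200),"pred",cyl(.6593,-.1869,.1495,.1975,.0182))
print("cap if x+5mm",cyl(.6643,-.1869,.1495,.1975,.0182),"y+5",cyl(.6593,-.1819,.1495,.1975,.0182))
print("tip meas",cen(390,401,207,216),"pred",cyl(.6596,-.1864,.103,.114,.0077))
im=cv2.imread("pics/scene0.png").astype(int)
print("table cap meas",cen(324,345,264,296),"pred",cyl(.455,-.1352,0,.048,.0182))
```

```text
cap meas [396.71521868 185.66303846 336.86666667] pred [397.52 184.88 391.26]
cap if x+5mm [398.28 184.19 387.72] y+5 [395.44 184.47 388.56]
tip meas [395.27272727 211.77523264  31.04444444] pred [394.97 210.34  42.45]
table cap meas [333.9097386  278.03157945 461.62222222] pred [333.55 277.65 472.27]
```

The crop shows the cap hanging (crown at (530,35), mouth centre at (526,112)) in line with the bottle (tip (519,188), band (511,283)), good to 1–2 mm. I'll lower it over the tip and then check the edges up close.

step_arm(commands=[[20,[0,0,8],0],[20,[0,0,18],0],[20,[0,0,28],0],[20,[0,0,36],0],[20,[0,0,42],0],[20,[0,0,46],0],[20,[0,0,48],0],[20,[0,0,48],0]])

```text
t: 7.5
tool_pos: [0.6598, -0.187, 0.2834]
tool_rot: [0.004, 3.141, -0.0]
contact_force: [0.3, -0.5, -0.1]
opening: 0.0344
grip_force: 69.5
```

Run:
```python
import cv2,numpy as np
from station import eyes
b=eyes.get_image("scene")[:,:,::-1]
cv2.imwrite("pics/scene2.png",b)
cv2.imwrite("pics/c4.png",cv2.resize(b[180:255,360:440],None,fx=8,fy=8,interpolation=cv2.INTER_CUBIC))
```

```text
(no output)
```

View pics/c4.png

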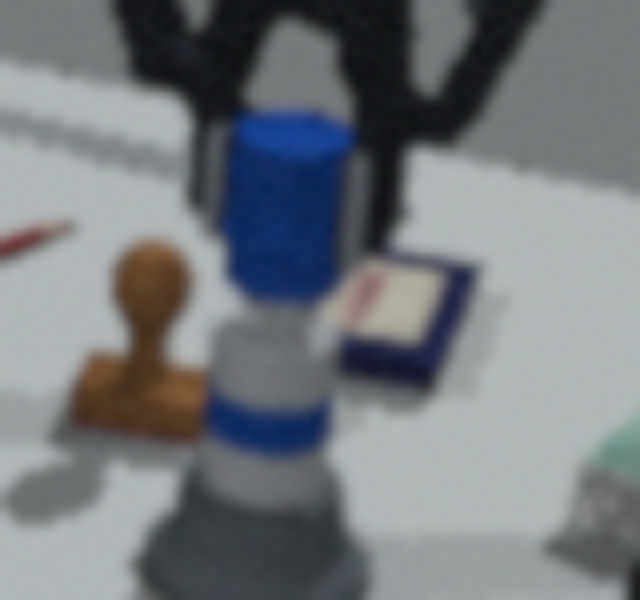

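Run:
```python
import cv2,numpy as np
from h import *
i=eyes.camera_info("scene");E=np.linalg.inv(i["extrinsics"]);K=i["camera_matrix"]
def proj(P):
    p=(E[:3,:3]@np.array(P)+E[:3,3]);p=K@p;return (p[:2]/p[2])
c=lambda P:(((proj(P)-[360,180])+.5)*8-.5).round(1)
for z in (.1015,.112,.14,.1495,.05): print(z,c([.6598,-.187,z]))
im=cv2.imread("pics/scene2.png").astype(int)
w=np.clip((im[:,:,0]-im[:,:,2]-15)/45,0,1.)
for v in range(193,240,2):
    s=w[v,380:410]; 
    if s.sum()>3: print(v,(v-180+.5)*8-.5,"ctr",(((s*np.arange(380,410)).sum()/s.sum()-360+.5)*8-.5).round(1),"w",(s.sum()*8).round(0))
```

```text
0.1015 [283.4 267.6]
0.112 [286.4 235.6]
0.14 [294.4 148.9]
0.1495 [297.1 118.9]
0.05 [269.3 419.7]
193 107.5 ctr 283.8 w 30.0
195 123.5 ctr 289.7 w 117.0
197 139.5 ctr 293.6 w 127.0
199 155.5 ctr 287.8 w 119.0
201 171.5 ctr 284.4 w 115.0
203 187.5 ctr 283.4 w 113.0
205 203.5 ctr 281.3 w 114.0
207 219.5 ctr 278.3 w 116.0
209 235.5 ctr 278.7 w 111.0
211 251.5 ctr 280.6 w 105.0
213 267.5 ctr 282.2 w 108.0
215 283.5 ctr 282.6 w 98.0
217 299.5 ctr 285.6 w 42.0
231 411.5 ctr 263.6 w 94.0
233 427.5 ctr 268.4 w 116.0
235 443.5 ctr 271.9 w 90.0
```

Cap and bottle axes agree to about 0.3 mm across the view: 283 at the mouth and 268 at the band, both as projected. I'll press down in small steps.

step_arm(commands=[[20,[0,0,3],0],[20,[0,0,6],0],[20,[0,0,8],0],[20,[0,0,10],0],[20,[0,0,11],0],[20,[0,0,12],0],[20,[0,0,12],0]], squeeze=90)

```text
t: 8.43
tool_pos: [0.6599, -0.187, 0.2718]
tool_rot: [0.004, 3.141, 0.0]
contact_force: [-0.0, 0.8, 3.0]
opening: 0.0341
grip_force: 89.3
```

step_arm(commands=[[20,[0,0,1],0],[20,[0,0,2],0],[20,[0,0,2],0],[20,[0,0,2],0]])

```text
t: 8.93
tool_pos: [0.66, -0.187, 0.27]
tool_rot: [0.004, 3.141, -0.0]
contact_force: [0.8, 2.6, 4.6]
opening: 0.0343
grip_force: 89.6
```

step_arm(commands=[[20,[0,0,1],0],[20,[0,0,2],0],[20,[0,0,2],0],[20,[0,0,2],0]])

```text
t: 9.43
tool_pos: [0.6601, -0.1871, 0.2686]
tool_rot: [0.004, 3.14, -0.001]
contact_force: [-0.2, 2.5, 7.7]
opening: 0.0345
grip_force: 89.8
```

step_arm(commands=[[20,[0,0,0.5],0],[20,[0,0,1],0],[20,[0,0,1],0],[20,[0,0,1],0]])

```text
t: 9.93
tool_pos: [0.6602, -0.1871, 0.2679]
tool_rot: [0.004, 3.14, -0.001]
contact_force: [-0.8, 2.2, 9.0]
opening: 0.0344
grip_force: 89.9
```

step_arm(commands=[[20,[0,0,0.5],0],[20,[0,0,1],0],[20,[0,0,1],0],[20,[0,0,1],0]])

```text
t: 10.42
tool_pos: [0.6602, -0.1872, 0.2673]
tool_rot: [0.004, 3.14, -0.001]
contact_force: [-1.0, 1.8, 8.4]
opening: 0.0343
grip_force: 89.9
```

step_arm(commands=[[20,[0,0,0.5],0],[20,[0,0,1],0],[20,[0,0,1.5],0],[20,[0,0,1.5],0]])

```text
t: 10.92
tool_pos: [0.6601, -0.1871, 0.2641]
tool_rot: [0.005, 3.139, -0.001]
contact_force: [2.0, 0.8, 3.6]
opening: 0.0339
grip_force: 89.2
```

step_arm(commands=[[20,[0,0,0.5],0],[20,[0,0,1],0],[20,[0,0,1.5],0],[20,[0,0,1.5],0]])

```text
t: 11.42
tool_pos: [0.6601, -0.1872, 0.2631]
tool_rot: [0.005, 3.14, -0.001]
contact_force: [2.2, 0.9, 5.8]
opening: 0.0343
grip_force: 89.4
```

Force dropped from 8.4 to 3.6 N at the height expected for home, so the cap clicked. I'll raise the push to about 10–11 N.

step_arm(commands=[[20,[0,0,1],0],[20,[0,0,2],0],[20,[0,0,3],0],[20,[0,0,3],0],[20,[0,0,3],0]])

```text
t: 12.05
tool_pos: [0.6602, -0.1872, 0.2611]
tool_rot: [0.004, 3.14, -0.001]
contact_force: [0.4, 1.3, 9.4]
opening: 0.0337
grip_force: 89.8
```

Run:
```python
import cv2
from station import eyes,monitor
b=eyes.get_image("scene")[:,:,::-1]
cv2.imwrite("pics/c5.png",cv2.resize(b[180:255,360:440],None,fx=8,fy=8,interpolation=cv2.INTER_CUBIC))
o=monitor.get_obs();print(o["contact_force"],o["tool_pos"],o["wrist_torque"])
```

```text
[ 0.65932185 -0.16206377  9.10614647] [ 0.66019905 -0.1871834   0.26114908] [ 0.34063586 -0.21349459  0.05300197]
```

View pics/c5.png

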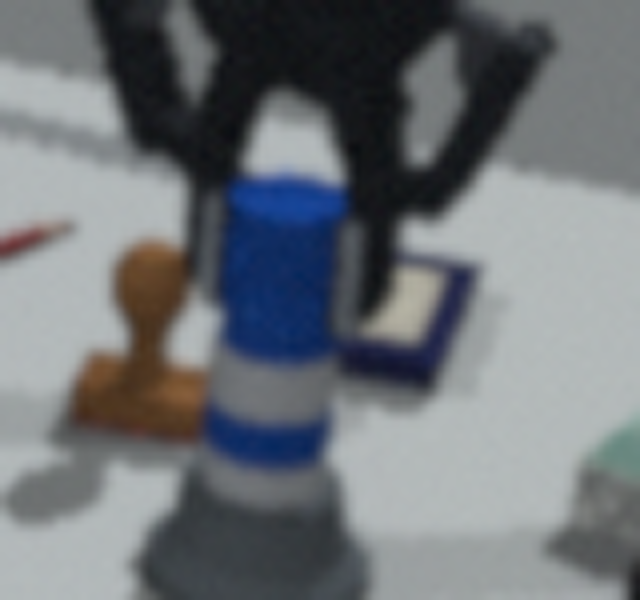

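The crop shows the cap seated squarely on the shoulder (edge at (275,355), no gap). The band has sunk from row 425 to about 438, roughly 4–5 mm, and the push is steady at about 9 N. I'll settle briefly and hand it in.

step_arm(commands=[[20,[0,0,0.5],0],[20,[0,0,0.5],0],[20,[0,0,0.5],0],[20,[0,0,0.5],0]])

```text
t: 12.6
tool_pos: [0.6602, -0.1872, 0.2608]
tool_rot: [0.004, 3.14, -0.001]
contact_force: [0.3, 2.0, 10.5]
opening: 0.034
grip_force: 89.8
```

```bash
python3 -c "
from station import monitor,finish_job
o=monitor.get_obs();print(o['contact_force'],o['tool_pos'],o['grip_force']);print(finish_job())"
```

```text
[ 0.26716778  1.96572119 10.51917423] [ 0.66019428 -0.18719679  0.26077803] 89.81310859322548
the job is handed in; nothing more can be done
None
```

The largest blue cap clicked home on the blue dauber, and I handed the job in at about 12.6 s with the fingers still gripping it and pressing at about 10.5 N (bottle sunk roughly 5 mm); the hand-in returned no verdict.

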